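# Charge the tumbling tube in the lens room

### The arm

A 6-joint arm with a two-finger parallel gripper is mounted at the origin on the work surface. World frame = base frame: x ahead of the robot, y to its left, z up, the work surface at z = 0. Lengths are in m, angles in rad, forces in N, time in s.
With the tool pointing down it reaches from about 0.375 to 0.975 m from the base axis. Payload 3.8 kg.
Tool frame: the origin (TCP) lies midway between the tips of the shut fingers; the grasp point (between the pads) lies 19 mm behind it; z points along the fingers, y is the line along which they close (so a half turn about z gives the same grasp; the last joint's range is limited). The gripper opens to 88 mm and grips with 3 to 60 N. Pads are 18 mm wide; open, the fingers measure 123 mm over their backs; the gripper's body (75 mm by 187 mm) begins 45 mm behind the grasp point.
Start: joints at [1.204, 0.264, 1.604, -0, 1.274, -0.037], TCP at [0.219, 0.639, 0.239] pointing down, gripper open.
Joint ranges: [-2.63, 2.63], [-0.94, 2.18], [0.31, 2.57], [-1.31, 4.45], [0, 2.66], [-2.55, 2.55]. Speed limits (rad/s): [2.57, 2.57, 3.14, 3.14, 3.14, 3.14].

### API

Orientations are given as a rotation vector (axis times angle).
In Python, from cell import manip, inverse_kinematics, cams, order gives the robot as it stands. Calls block until the motion is done:
- manip.move_pose(position, orientation): joint-space move of the TCP to a pose.
- manip.move_linear(position, rate=0.15, rot=None): straight line of the TCP; rot=None keeps the orientation; rate is the mean speed in m/s.
- manip.set_joints(angles): joint-space move.
- manip.set_gripper(opening, force=None): finger opening in m; force is the grip in N (None keeps the last); returns when the fingers have stopped.
- manip.dwell(seconds).
- inverse_kinematics(position, orientation): joint angles nearest the present ones, or None.
- manip.state(): the state.
- cams.capture(name): name is "scene" or "top" or "wrist"; returns a dict with "image" (400x640x3 uint8, blue, green, red), "z_map" (400x640 float32, m along the optical axis (not along the pixel's ray), 0 where there is no reading), "intrinsics" (3x3 intrinsics, pixels), "position" and "orientation" of the camera in the world; the wrist camera has in their place "T_tool_cam" (4x4, takes a point from camera to tool coordinates, whose origin is the TCP and whose axes are the flange's). Camera axes: x right, y down, z forward; pixel columns grow to the right and rows downward; lengths in m; the calibration is good to about 2 mm. A picture is of the moment at which its call begins: read the wrist's pose just before it.
A pose or a line that the arm cannot do raises manip.IKError and nothing moves.
- order.close_job(): hands the job in; it is judged then, once.
The state is a dict: "clock": time; "joint_pos": joint angles; "joint_velocities": joint speeds; "tau": joint torques, N m; "tool_pos": TCP position; "tcp_rot": TCP orientation; "contact_force": force on the tool from outside, world axes, zero at the start; "moment": the same for the moment, N m; "gripper_width": finger opening in m; "grasp_force": force on a finger pad.
Only numpy, scipy, OpenCV 4.12 (cv2) and the standard library are available. Lean on these libraries where they do the work, as an engineer would, in place of code of your own. Each camera call takes 0.05 s, during which the arm holds its last target. There are 200 camera calls.

### The job

Get the tumbling tube ready for a new run: using the scoop by its handle, pour all six polishing stones through the funnel into the clear tube, then stand the empty scoop upright on the shelf again. Also turn the black knob of the turns counter anticlockwise until its red pointer is fully home at the zero stop. Do not shift the filter disc or the clamp screws, and leave the switch as it is.

Things in the scene. Friction and masses are not known exactly. Their poses are not given: they have to be found in the camera images.
- loader: Fixed loading stand: dark steel base plate 130 x 110 x 6 mm, an upright clear tube (outer diameter 64, inner 56 mm, rim 102 mm above the shelf) and, fixed over it, a wide aluminium funnel on a thin steel post that stands 62 mm out on the +x side. Origin: on the shelf, on the axis of tube and funnel; z up.
- funnel_mouth (a point): Centre of the funnel's mouth, level with its rim, 172 mm above the shelf. Mouth diameter 166 mm outside, 150 inside; the cone (wall 8 mm) narrows to a 52 mm wide throat, 101 mm above the shelf, that opens straight into the tube.
- tube_floor (a point): Centre of the tube's inner floor, 10 mm above the shelf.
- scoop: Loose steel tipping scoop, about 0.25 kg: an open tray 130 mm long (x), 80 mm wide, walls 38 mm high, sheet 3 mm. Open lip at x = -75 mm, closed back at x = +55 mm. The floor is level from the back to x = -20 mm, then ramps up 13 degrees to the lip: stones stay in while it is carried level and roll out when it is tipped lip-down; 45 degrees empties it. Origin: underside, below the handle; z up.
- scoop_handle (a point): Middle of the scoop's handle, 85 mm above the underside, at the scoop's x = 0, y = 0; same axes as the scoop. The handle is a dark wooden cross bar over the tray: 14 mm thick (x), 86 mm long (y), 24 mm high (73 to 97 mm above the underside), on two steel uprights at its ends (y = +-41 mm).
- scoop_lip (a point): Middle of the scoop's lip edge, at the scoop's x = -75 mm, 16 mm above the underside. The tray is 74 mm wide inside all the way to the lip.
- counter: Fixed turns counter: round grey housing, diameter 104 mm, 45 mm high, white dial with black ticks, a small brass stop peg at the zero mark on its -x side. Origin: underside centre; z up. The black reset knob turns on its vertical axis.
- reset_knob (a joint): Angle of the reset knob, rad: 0 at the zero stop (red pointer against the brass peg, pointing to the counter's -x), growing clockwise seen from above, up to 2.2. It turns with slight friction (0.05 N m) and stays where it is left; turn it anticlockwise seen from above to bring it home to the stop.
- knob_grip (a point): On the knob's axis at the height to grip, 74 mm above the shelf. The knob is an upright black bar 62 mm long (point's x axis), 16 mm thick (y), 50 to 84 mm above the shelf, over a 52 mm disc (top 50 mm above the shelf); red pointer at its -x end.
- lens_switch_base: Bystander: white porcelain toggle switch block with a brass lever, fixed. Origin: underside centre.
- lens_switch (a joint): Bystander: angle of the switch's brass lever, rad; 0 at the start.
- filter_disc: Bystander: yellow filter disc in a steel ring, diameter 100 mm, 9 mm thick, lying loose on the shelf.
- clamp_screw0: Bystander: brass lens clamp screw with wing head, 71 mm long, lying loose on the shelf.
- clamp_screw1: Bystander: brass lens clamp screw with wing head, 71 mm long, lying loose on the shelf.
- stone0_center (a point): Centre of a round ceramic polishing stone, diameter 22 mm, 15 g, terracotta; it starts in the scoop, on its level floor.
- stone1_center (a point): Centre of a round ceramic polishing stone, diameter 22 mm, 15 g, blue; it starts in the scoop, on its level floor.
- stone2_center (a point): Centre of a round ceramic polishing stone, diameter 22 mm, 15 g, terracotta; it starts in the scoop, on its level floor.
- stone3_center (a point): Centre of a round ceramic polishing stone, diameter 22 mm, 15 g, blue; it starts in the scoop, on its level floor.
- stone4_center (a point): Centre of a round ceramic polishing stone, diameter 22 mm, 15 g, terracotta; it starts in the scoop, on its level floor.
- stone5_center (a point): Centre of a round ceramic polishing stone, diameter 22 mm, 15 g, blue; it starts in the scoop, on its level floor.
Mind the look-alikes: they are no part of the job. Leave any blue, green or turquoise look-alike of the scoop alone.

How it is judged:
On the way:
1. the scoop is tipped more than 20 degrees with its lip over the funnel (angle between scoop's own z axis and vertical above 0.35 rad and horizontal distance between scoop_lip and funnel_mouth below 0.1 m and height (world z) of scoop_lip above 0.13 m), for 0.1 s.
At the end, for the whole second after the job is handed in: All six stones lie in the clear tube (centres within 24 mm of its axis and lower than 92 mm above the shelf), the scoop stands upright on the shelf (within 0.1 rad and 10 mm) at rest, and the counter's knob is within 0.08 rad of its zero stop (horizontal distance between each of stone0_center, stone1_center, stone2_center, stone3_center, stone4_center, stone5_center and tube_floor below 0.024 m and height (world z) of each of stone0_center, stone1_center, stone2_center, stone3_center, stone4_center, stone5_center below 0.092 m and angle between scoop's own z axis and vertical below 0.1 rad and height (world z) of scoop between -0.01 and 0.01 m and linear speed of scoop below 0.02 m/s and value of joint reset_knob below 0.08 rad); the robot touches nothing.
It fails at once if the filter disc is shifted by more than 30 mm (distance of filter_disc from where it was at the start of the episode above 0.03 m).
It fails at once if the first clamp screw is shifted by more than 30 mm (distance of clamp_screw0 from where it was at the start of the episode above 0.03 m).
It fails at once if the second clamp screw is shifted by more than 30 mm (distance of clamp_screw1 from where it was at the start of the episode above 0.03 m).
It fails at once if the switch lever is moved by more than 0.3 rad (value of joint lens_switch above 0.3 rad or value of joint lens_switch below -0.3 rad).
It also fails if it takes over 72 s, if anything falls off the work surface, if the arm or the gripper's body presses on something with over 40 N, if the wrist force passes 120 N, or if a joint passes its speed limit or range.

## Working session

There is one attempt and no reset: what is moved stays moved. The work goes in short steps, each a Python script; the robot and the scene stay as the last script left them, time stands still between calls to the robot, and variables do not carry over. Pictures are saved under pics/ and viewed, at most 10 in all, crops included, and the job is handed in when it is done.

```bash
ls; mkdir -p pics; cat > h.py <<'E'
import numpy as np, cv2
from scipy.spatial.transform import Rotation as R
from cell import manip, inverse_kinematics, cams, order
def cam(name):
    s=manip.state(); c=cams.capture(name)
    if 'T_tool_cam' in c:
        T=np.eye(4);T[:3,:3]=R.from_rotvec(s['tcp_rot']).as_matrix();T[:3,3]=s['tool_pos'];T=T@c['T_tool_cam']
    else:
        T=np.eye(4);o=np.array(c['orientation'],float)
        T[:3,:3]=o if o.shape==(3,3) else R.from_rotvec(o).as_matrix();T[:3,3]=c['position']
    c['T']=T;return c
def cloud(c):
    K=c['intrinsics'];z=c['z_map'];v,u=np.indices(z.shape)
    p=np.stack([(u-K[0,2])/K[0,0]*z,(v-K[1,2])/K[1,1]*z,z],-1)
    return p@c['T'][:3,:3].T+c['T'][:3,3]
E
python3 - <<'E'
from h import *
s=manip.state();print(s)
for n in('scene','top'):
    c=cam(n);cv2.imwrite(f'pics/{n}0.png',c['image']);np.savez(f'{n}0.npz',P=cloud(c),**c)
    print(n,c['orientation'],c['position'],c['intrinsics'])
E
```

```text
pics
{'clock': 0.0, 'joint_pos': array([ 1.20413063e+00,  2.64723916e-01,  1.60534568e+00,  8.90886135e-06,
        1.27367110e+00, -3.69241832e-02]), 'joint_velocities': array([-1.90368625e-03,  1.23173918e-03, -8.13644667e-05,  7.37408745e-04,
       -7.91585622e-04, -7.21413887e-04]), 'tau': array([-2.91199103e-04, -5.02098083e+01, -3.56878316e+01,  7.29288859e-02,
        2.92391010e-02, -1.67460835e-04]), 'tool_pos': array([0.21833103, 0.63798597, 0.23742298]), 'tcp_rot': array([-0.51554513, -3.09855602,  0.00330254]), 'contact_force': array([ 0.57809494, -0.65178275, -0.88592213]), 'moment': array([ 0.01329581, -0.04375269,  0.02146362]), 'grasp_force': 0.0, 'gripper_width': 0.08797596758430551}
scene [-2.24250293 -1.21128289  0.39636971] [ 1.08900668 -0.52176936  1.09731938] [[415.37558008   0.         318.96050148]
 [  0.         415.37558008 204.48168015]
 [  0.           0.           1.        ]]
top [-2.23140827  2.19181379 -0.0752555 ] [ 0.40455692 -0.11684477  1.41494809] [[476.29513309   0.         300.93556406]
 [  0.         476.29513309 196.97224677]
 [  0.           0.           1.        ]]
```

View pics/top0.png

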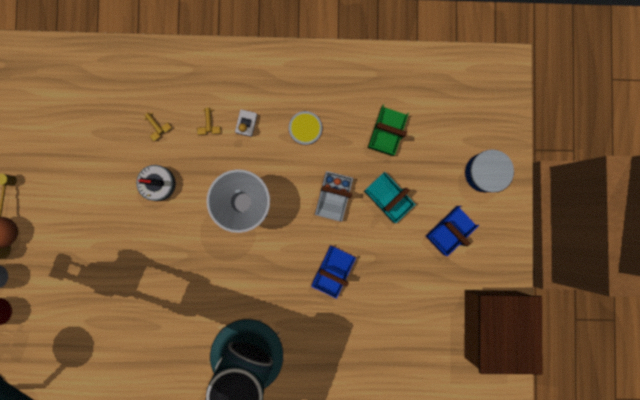

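View pics/scene0.png

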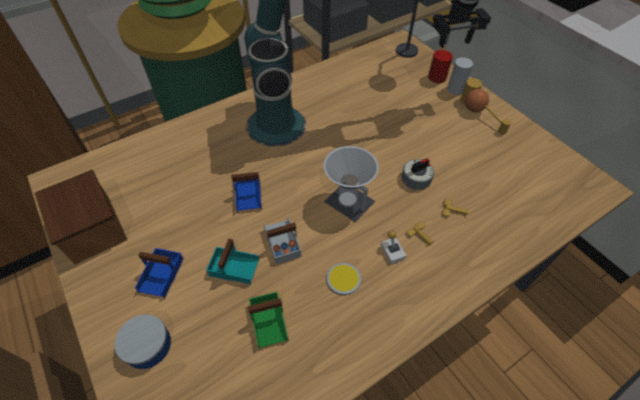

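The top view has the robot at bottom centre, +x up and +y left. The steel scoop with the stones is at about (336,196) with its lip toward the robot, the funnel is at (239,202), the counter is at (156,183), and the red pointer aims at about (145,182). The blue, teal and green scoops are look-alikes. The yellow disc is at (305,127), the switch at (246,123), and the screws at (157,127) and (208,122).

```bash
python3 - <<'E'
from h import *
for n,boxes in {'top':dict(scoop=(312,165,362,225),funnel=(200,160,275,240),counter=(132,160,182,205)),'scene':dict(scoop=(255,212,310,268),funnel=(318,145,385,220),counter=(395,150,440,195))}.items():
    d=np.load(f'{n}0.npz');P=d['P'];I=d['image']
    def sel(b,zl,zh):
        u0,v0,u1,v1=b;p=P[v0:v1,u0:u1].reshape(-1,3);c=I[v0:v1,u0:u1].reshape(-1,3)
        m=(p[:,2]>zl)&(p[:,2]<zh);return p[m],c[m]
    def rect(name,p):
        if len(p)<5: print(n,name,len(p));return
        r=cv2.minAreaRect(p[:,:2].astype(np.float32)*1000)
        print(n,name,len(p),'mean',p.mean(0).round(4),'zmax',p[:,2].max().round(4),'rect',np.round(r[0],1),np.round(r[1],1),round(r[2],1))
    q,c=sel(boxes['scoop'],.08,.12);rect('handle',q)
    q,c=sel(boxes['scoop'],.03,.05);rect('walltop',q)
    q,c=sel(boxes['funnel'],.16,.19);rect('rim',q)
    q,c=sel(boxes['counter'],.065,.1);rect('knob',q)
    q,c=sel(boxes['counter'],.03,.055);rect('housing',q)
    print(n,'shelf z',np.median(P[150:250,100:400,2]))
a=np.load('top0.npz')['image'];b=np.load('scene0.npz')['image']
f=lambda im,x,y,w,h:cv2.resize(im[y:y+h,x:x+w],(400,300),interpolation=cv2.INTER_CUBIC)
cv2.imwrite('pics/crop1.png',np.vstack([np.hstack([f(a,300,165,80,60),f(a,115,150,80,60)]),np.hstack([f(b,245,210,80,60),f(b,380,145,80,60)])]))
E
```

```text
top handle 170 mean [ 0.4804 -0.2463  0.0961] zmax 0.1048 rect [ 480.7 -246.8] [85.6 14.2] 76.5
top walltop 134 mean [ 0.4842 -0.2493  0.0377] zmax 0.0488 rect [ 471.7 -243.6] [ 83.  129.6] 76.3
top rim 1015 mean [0.4485 0.0209 0.1688] zmax 0.1782 rect [448.1  19.3] [162.4 162.1] 1.0
top knob 143 mean [0.4991 0.2697 0.0823] zmax 0.0895 rect [499.5 271.3] [62.8 16.2] 83.8
top housing 906 mean [0.4988 0.2686 0.046 ] zmax 0.0549 rect [499.4 271.4] [103.3 102.4] 28.3
top shelf z 0.00119199463226205
scene handle 210 mean [ 0.482  -0.2508  0.0937] zmax 0.102 rect [ 479.8 -249.6] [85.2 18.3] 75.9
scene walltop 158 mean [ 0.5013 -0.2559  0.037 ] zmax 0.05 rect [ 465.9 -270.1] [132.9 129.9] 75.8
scene rim 607 mean [0.432  0.0285 0.1689] zmax 0.1788 rect [445.9  17. ] [163.4 162. ] 79.1
scene knob 127 mean [0.5015 0.2659 0.0793] zmax 0.0899 rect [499.9 267.8] [62.1 18.2] 86.3
scene housing 502 mean [0.5081 0.2581 0.0455] zmax 0.055 rect [499.7 268. ] [102.5 100.9] 20.8
scene shelf z 0.0014419569869232873
```

View pics/crop1.png

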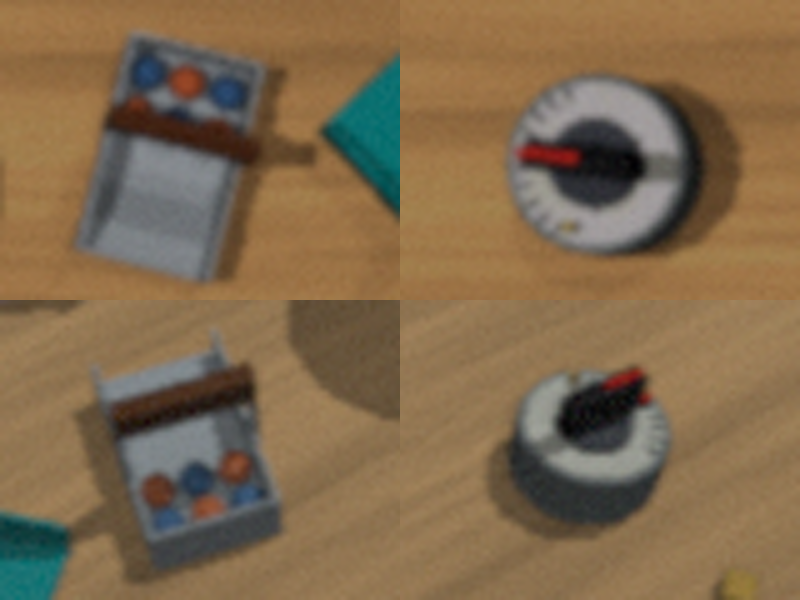

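The depth from both views agrees with the task's sizes to within 4 mm:

| Point | Position (m) | Heading |
|---|---|---|
| Scoop handle | (0.480, -0.248) | yaw about -13.5°, lip toward -x/+y |
| Funnel | (0.447, 0.018) | – |
| Knob | (0.4995, 0.270) | red pointer about +85° |

In the crop the peg is at about (568,226), which puts the stop near 154°. The knob therefore needs about +1.2 rad anticlockwise. Next I scan for a reachable pour direction.

```bash
cat >> h.py <<'E'
H0=np.array([.4803,-.248]); YAW0=np.deg2rad(-13.8); F=np.array([.447,.018]); KN=np.array([.4997,.2695])
def scoop_R(yaw,tip): return R.from_euler('z',yaw)*R.from_euler('y',-tip)
def tool(point,local,yaw,tip,s):
    "TCP pose that puts scoop-frame point `local` at world `point`"
    Rs=scoop_R(yaw,tip); p=np.array(point)+Rs.apply(np.array([0,0,.066])-np.array(local))
    return p,(Rs*R.from_matrix([[0,s,0],[s,0,0],[0,0,-1]])).as_rotvec()
LIP=np.array([-.075,0,.016]); HAN=np.array([0,0,.085])
def lip_target(yaw,off=.035,z=.195):
    return np.r_[F+off*np.array([np.cos(yaw),np.sin(yaw)]),z]
E
python3 - <<'E'
from h import *
for s in(1,-1):
    q=inverse_kinematics(*tool(np.r_[H0,.085],HAN,YAW0,0,s));print('grasp',s,None if q is None else q.round(2))
    for y in range(-180,180,20):
        qs=[inverse_kinematics(*tool(lip_target(np.deg2rad(y)),LIP,np.deg2rad(y),np.deg2rad(t),s)) for t in(0,15,30,45,58)]
        if all(q is not None for q in qs): print(s,y,*[q.round(2) for q in (qs[0],qs[2],qs[4])])
E
```

```text
grasp 1 [-0.52  0.18  2.05 -0.    0.91 -0.28]
1 -120 [-0.26 -0.29  2.14 -0.    1.29  1.84] [ 0.15 -0.06  1.97 -0.4   1.57  2.32] [ 0.36  0.26  1.83 -0.6   1.88  2.52]
1 -100 [-0.27 -0.2   2.07 -0.    1.27  1.48] [ 0.18 -0.11  2.02 -0.49  1.45  2.05] [ 0.46  0.15  1.96 -0.76  1.73  2.37]
1 -80 [-0.24 -0.13  2.01 -0.    1.26  1.15] [ 0.2  -0.18  2.08 -0.55  1.3   1.76] [ 0.54  0.01  2.12 -0.91  1.55  2.22]
1 -60 [-0.2  -0.06  1.95 -0.    1.25  0.85] [ 0.19 -0.25  2.14 -0.55  1.13  1.44] [ 0.58 -0.17  2.28 -1.05  1.34  2.06]
1 -40 [-0.15 -0.01  1.9  -0.    1.25  0.55] [ 0.14 -0.32  2.19 -0.47  0.96  1.05] [ 0.55 -0.39  2.43 -1.16  1.07  1.85]
1 -20 [-0.08  0.02  1.86 -0.    1.25  0.27] [ 0.07 -0.37  2.22 -0.28  0.82  0.56] [ 0.37 -0.62  2.56 -1.12  0.66  1.45]
1 40 [ 0.12  0.    1.89 -0.    1.25 -0.58] [-0.18 -0.33  2.19  0.48  0.98 -1.09] [-0.62 -0.44  2.47  1.14  1.13 -1.85]
1 60 [ 0.17 -0.05  1.93 -0.    1.25 -0.87] [-0.22 -0.27  2.15  0.55  1.15 -1.47] [-0.63 -0.22  2.32  1.03  1.38 -2.08]
1 80 [ 0.21 -0.11  1.99 -0.    1.26 -1.18] [-0.23 -0.2   2.09  0.54  1.32 -1.79] [-0.58 -0.03 
[... 1154 characters left out ...]
3 -0.    1.25  2.27] [-0.22 -0.27  2.15  0.55  1.15  1.67] [-0.63 -0.22  2.32  1.03  1.38  1.06]
-1 80 [ 0.21 -0.11  1.99 -0.    1.26  1.96] [-0.23 -0.2   2.09  0.54  1.32  1.35] [-0.58 -0.03  2.15  0.89  1.58  0.9 ]
-1 100 [ 0.23 -0.19  2.06 -0.    1.27  1.63] [-0.22 -0.13  2.04  0.48  1.46  1.07] [-0.49  0.12  2.    0.74  1.74  0.75]
-1 120 [ 0.22 -0.27  2.12 -0.    1.29  1.27] [-0.18 -0.07  1.98  0.39  1.58  0.8 ] [-0.38  0.24  1.86  0.58  1.89  0.6 ]
-1 140 [ 0.17 -0.35  2.18 -0.    1.31  0.87] [-0.13 -0.02  1.94  0.27  1.67  0.53] [-0.26  0.32  1.75  0.41  2.01  0.42]
-1 160 [ 0.09 -0.41  2.22 -0.    1.33  0.44] [-0.07  0.01  1.91  0.14  1.73  0.26] [-0.14  0.38  1.67  0.21  2.08  0.22]
```

```bash
python3 - <<'E'
from h import *
rot=lambda a:(R.from_euler('z',a)*R.from_matrix(np.diag([1,-1,-1]))).as_rotvec()
a=np.deg2rad(85.); p=np.r_[KN,.056]
manip.move_pose(p+[0,0,.12],rot(a)); manip.set_gripper(.045)
manip.move_linear(p,rate=.1); manip.set_gripper(0,25)
s=manip.state();print(s['clock'],s['gripper_width'],s['grasp_force'],s['contact_force'].round(1),s['moment'].round(2));m0=s['moment'][2]
d=0
while d<1.6:
    d+=.15 if d<.9 else .04
    manip.move_pose(p,rot(a+d)); s=manip.state(); m=s['moment'][2]-m0
    print(round(d,2),round(m,3),s['grasp_force'].round(1),s['gripper_width'].round(4))
    if abs(m)>.3: break
print(s['clock'],s['contact_force'].round(1))
manip.set_gripper(.045); manip.move_linear(p+[0,0,.14],rate=.15)
c=cam('top');s=manip.state();print(s['clock'])
w=cam('wrist')['image']
f=lambda im,x,y,ww,h:cv2.resize(im[y:y+h,x:x+ww],(400,300),interpolation=cv2.INTER_CUBIC)
cv2.imwrite('pics/knob1.png',np.hstack([f(c['image'],115,150,80,60),cv2.resize(w,(400,300))]))
E
```

```text
4.4833 0.01577843229012832 25.000809046905488 [-5.1  0.8  5.2] [-0.03  0.94 -0.07]Traceback (most recent call last):
  File "<stdin>", line 11, in <module>
AttributeError: 'float' object has no attribute 'round'
```

```bash
python3 - <<'E'
from h import *
rot=lambda a:(R.from_euler('z',a)*R.from_matrix(np.diag([1,-1,-1]))).as_rotvec()
a=np.deg2rad(85.); p=np.r_[KN,.056]
d=.15;m0=-.07
while d<1.6:
    d+=.15 if d<.9 else .04
    manip.move_pose(p,rot(a+d)); s=manip.state(); m=s['moment'][2]-m0
    print(round(d,2),round(m,3),round(s['grasp_force'],1),round(s['gripper_width'],4))
    if abs(m)>.3: break
print(s['clock'],s['contact_force'].round(1))
manip.set_gripper(.045); manip.move_linear(p+[0,0,.14],rate=.15)
c=cam('top');s=manip.state();print(s['clock'])
w=cam('wrist')['image']
f=lambda im,x,y,ww,h:cv2.resize(im[y:y+h,x:x+ww],(400,300),interpolation=cv2.INTER_CUBIC)
cv2.imwrite('pics/knob1.png',np.hstack([f(c['image'],115,150,80,60),cv2.resize(w,(400,300))]))
E
```

```text
0.3 0.183 25.0 0.0159
0.45 0.166 25.0 0.0157
0.6 0.08 25.0 0.0153
0.75 0.147 25.0 0.0158
0.9 0.1 25.0 0.0155
0.94 0.022 25.0 0.0156
0.98 0.102 25.0 0.0159
1.02 0.16 25.0 0.0154
1.06 0.103 25.0 0.0159
1.1 0.157 25.0 0.0161
1.14 0.088 25.0 0.0158
1.18 -0.066 25.0 0.0161
1.22 -0.494 25.0 0.0164
8.0833 [1.2 5.8 0.1]
9.8083
```

View pics/knob1.png

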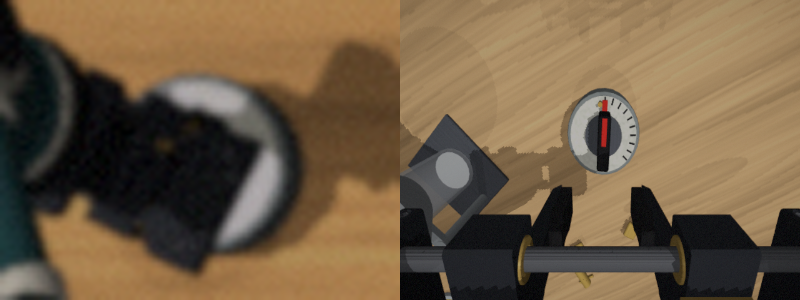

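The wrist picture shows the red pointer at (604,105), up against the brass peg at (600,103), and the moment jumped at 1.2 rad as expected. The knob is home. Next is the scoop, with a close look from the wrist camera before grasping.

```bash
python3 - <<'E'
from h import *
g,rv=tool(np.r_[H0,.085],HAN,YAW0,0,1)
manip.set_gripper(.06)
manip.move_pose(g+[-.0,0,.2],rv)
res=[]
for dx in(0,.05):
    if dx: manip.move_linear(g+[dx,0,.2],rate=.15)
    c=cam('wrist');P=cloud(c).reshape(-1,3)
    m=(P[:,2]>.08)&(P[:,2]<.11)&(np.hypot(*(P[:,:2]-H0).T)<.06);q=P[m]
    r=cv2.minAreaRect(q[:,:2].astype(np.float32)*1000)
    print(len(q),np.round(r[0],1),np.round(r[1],1),round(r[2],2),np.percentile(q[:,2],[5,50,95]).round(4))
cv2.imwrite('pics/w_scoop.png',c['image'])
print(manip.state()['clock'])
E
```

```text
1332 [ 480.6 -249.1] [85.6 13.9] 76.46 [0.0958 0.0976 0.0989]
1434 [ 480.9 -248.4] [84.8 14.4] 76.38 [0.0859 0.0975 0.0988]
12.75
```

View pics/w_scoop.png

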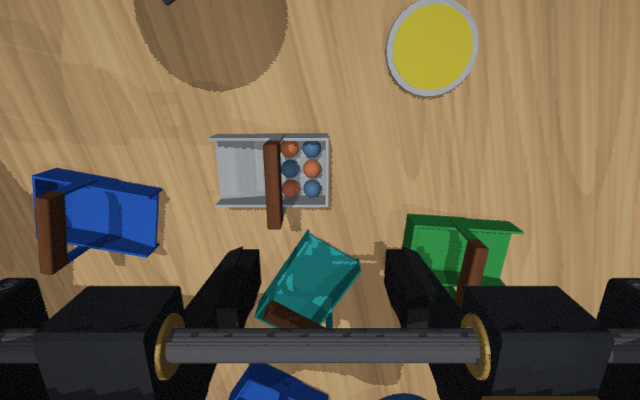

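The wrist view shows the steel scoop at about (270,170) with all six stones behind the handle bar. The handle measures (0.4807, -0.2487), with its top at 0.0975 and yaw -13.6°. Grasp, lift and carry.

```bash
sed -i 's/^H0=.*YAW0=np.deg2rad(-13.8)/H0=np.array([.4807,-.2487]); YAW0=np.deg2rad(-13.6)/' h.py; python3 - <<'E'
from h import *
g,rv=tool(np.r_[H0,.085],HAN,YAW0,0,1)
manip.move_linear(g+[0,0,.06],rate=.2,rot=rv)
manip.move_linear(g,rate=.08)
manip.set_gripper(0,45)
s=manip.state();print(s['clock'],s['gripper_width'],s['grasp_force'],s['tool_pos']-g)
manip.move_linear(g+[0,0,.02],rate=.04)
manip.move_linear(g+[0,0,.20],rate=.1)
s=manip.state();print(s['clock'],s['gripper_width'],s['contact_force'].round(1))
y=np.deg2rad(-75)
p,r=tool(lip_target(y,.035,.208),LIP,y,0,1)
manip.move_linear(p,rate=.09,rot=r)
s=manip.state();print(s['clock'],s['gripper_width'],s['contact_force'].round(1),s['tool_pos']-p)
c=cam('scene');t=cam('top')
f=lambda im,x,y,ww,h:cv2.resize(im[y:y+h,x:x+ww],(400,300),interpolation=cv2.INTER_CUBIC)
cv2.imwrite('pics/carry.png',np.hstack([f(c['image'],260,80,160,120),f(t['image'],190,140,160,120)]))
E
```

```text
15.3083 0.013665670848722328 44.99433919787407 [-0.00073321  0.0002433  -0.00019134]
17.9083 0.013726725474533182 [-0.2  0.8 -2.7]
19.8417 0.013374280821699494 [ 1.   0.1 -3.7] [ 2.52441761e-05 -2.18366668e-04  3.15140175e-05]
```

View pics/carry.png

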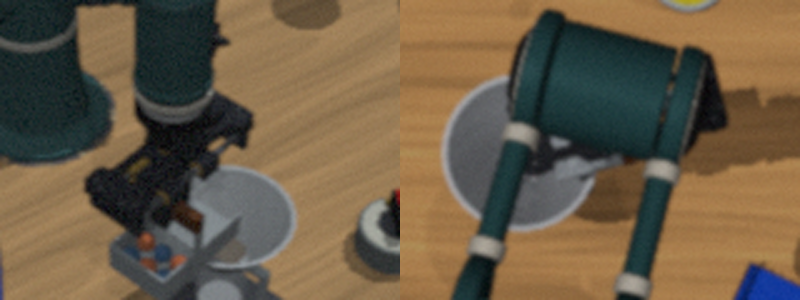

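The scene crop shows the scoop level with the stones still at its back, about (155,250), and its lip over the funnel mouth near (230,220). Tipping next.

```bash
python3 - <<'E'
from h import *
y=np.deg2rad(-75)
P=lambda t,z=.208:tool(lip_target(y,.035,z),LIP,y,np.deg2rad(t),1)
for t in range(4,61,4):
    p,r=P(t,.208-.018*max(0,min(1,(t-10)/20)))
    manip.move_linear(p,rate=.03,rot=r)
s=manip.state();print(s['clock'],s['gripper_width'],s['contact_force'].round(1))
manip.dwell(.8)
c=cam('scene')
for t in range(50,-1,-10):
    p,r=P(t,.208 if t<30 else .195); manip.move_linear(p,rate=.05,rot=r)
c2=cam('scene')
s=manip.state();print(s['clock'],s['gripper_width'],s['contact_force'].round(1))
f=lambda im,x,y,ww,h:cv2.resize(im[y:y+h,x:x+ww],(400,300),interpolation=cv2.INTER_CUBIC)
cv2.imwrite('pics/pour.png',np.hstack([f(c['image'],270,110,160,120),f(c2['image'],270,110,160,120)]))
E
```

```text
25.1167 0.013769033959575811 [-0.2 -0.1 -3.6]
28.7917 0.013935995770337413 [-0.8  0.3 -2. ]
```

View pics/pour.png

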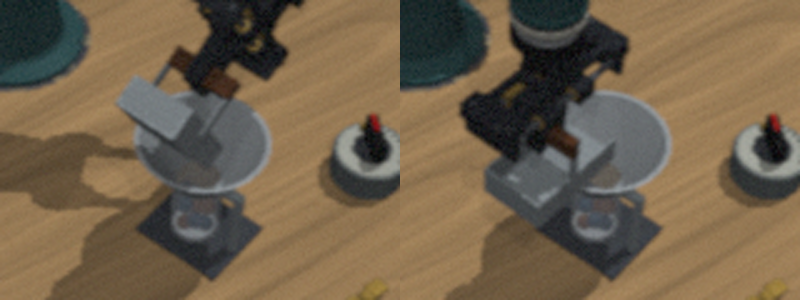

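After the pour the scoop tray is empty and stones can be seen through the tube at about (595,215). Now I put the scoop back.

```bash
python3 - <<'E'
from h import *
g,rv=tool(np.r_[H0,.085],HAN,YAW0,0,1)
manip.move_linear(g+[0,0,.20],rate=.12,rot=rv)
manip.move_linear(g+[0,0,.02],rate=.12)
manip.move_linear(g+[0,0,.001],rate=.03)
s=manip.state();print(s['clock'],s['gripper_width'],s['contact_force'].round(1))
manip.set_gripper(.05); manip.move_linear(g+[0,0,.22],rate=.15)
q=np.array(manip.state()['joint_pos']); q[0]-=.6; manip.set_joints(q); manip.dwell(.5)
c=cam('scene');t=cam('top')
f=lambda im,x,y,ww,h:cv2.resize(im[y:y+h,x:x+ww],(400,300),interpolation=cv2.INTER_CUBIC)
P=cloud(t)[165:225,312:362].reshape(-1,3);h=P[(P[:,2]>.085)&(P[:,2]<.11)]
print(manip.state()['clock'],len(h),h.mean(0),cv2.minAreaRect(h[:,:2].astype(np.float32)*1000))
cv2.imwrite('pics/final.png',np.vstack([np.hstack([f(c['image'],310,145,80,60),f(c['image'],250,130,200,150)]),np.hstack([f(t['image'],200,160,80,60),f(t['image'],120,90,240,180)])]))
E
```

```text
32.7167 0.013228675406902238 [-0.   0.1 -2.2]
36.8333 163 [ 0.4816059  -0.24672275  0.09624483] ((481.7825012207031, -247.198974609375), (85.21282958984375, 14.31119441986084), 76.56381225585938)
```

View pics/final.png

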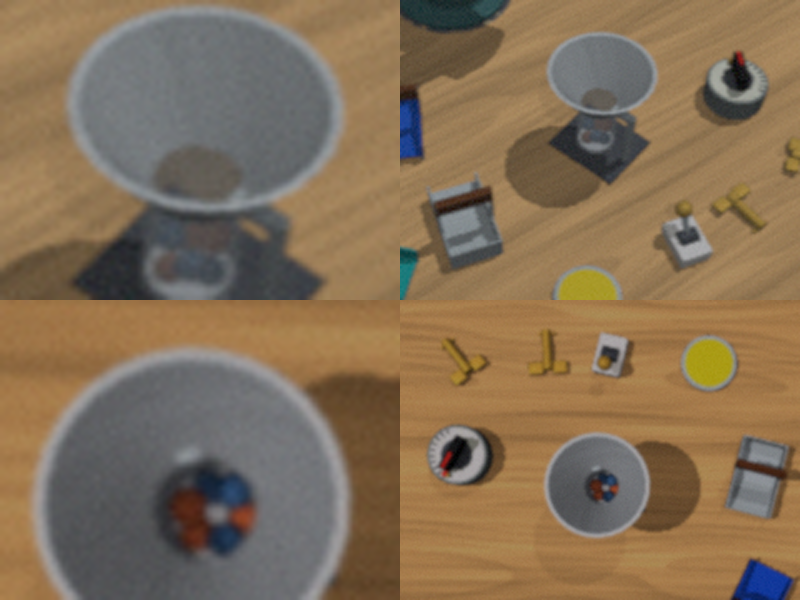

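Five stones show in the tube, the scoop is upright and empty, and the bystanders haven't moved. Before handing in I check the stones' heights and the knob angle against the peg numerically.

```bash
python3 - <<'E'
from h import *
t=cam('top');P=cloud(t);I=t['image']
p=P[160:205,132:182].reshape(-1,3);k=p[(p[:,2]>.065)&(p[:,2]<.1)]
print('knob',cv2.minAreaRect(k[:,:2].astype(np.float32)*1000))
m=np.hypot(P[...,0]-F[0],P[...,1]-F[1])<.024
print('throat z',np.percentile(P[m][:,2],[0,25,50,75,90,97,100]).round(3))
f=lambda im,x,y,ww,h:cv2.resize(im[y:y+h,x:x+ww],(400,300),interpolation=cv2.INTER_CUBIC)
c=cam('scene')['image']
cv2.imwrite('pics/chk.png',np.vstack([np.hstack([f(I,136,168,40,30),f(I,222,187,40,30)]),np.hstack([f(c,325,175,48,36),f(c,395,145,48,36)])]))
E
```

```text
knob ((498.8917541503906, 271.41192626953125), (19.330705642700195, 62.07396697998047), 61.34817886352539)
throat z [0.007 0.03  0.039 0.043 0.046 0.048 0.052]
```

View pics/chk.png

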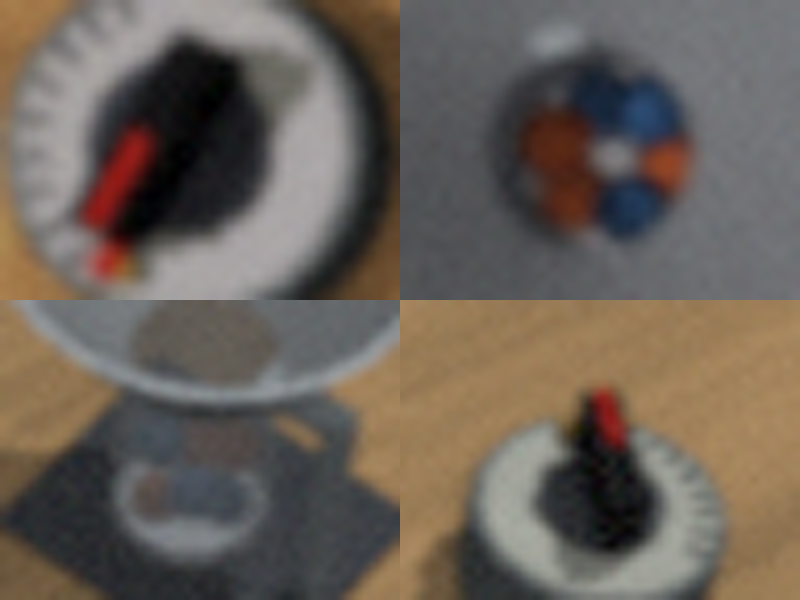

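All six stones are visible in the tube (three blue, three terracotta), with their tops at 0.052 m or lower. The pointer at (105,258) touches the peg at (125,262).

```bash
python3 -c "
from h import *
print(order.close_job(), manip.state()['clock'])"
```

```text
the job is handed in; nothing more can be done
the job is handed in; nothing more can be done
```

The job is handed in, at about 37 s of the 72 s allowed: all six stones are in the tube, the empty scoop stands back in its place on the shelf, the counter knob is against its zero stop, and the camera shows the disc, screws and switch unmoved; the hand-in gave no verdict.

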